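# Check off the gimbal kit in assembly order

### The arm

A 6-joint arm with a two-finger parallel gripper is mounted at the origin on a cart in front of the work surface, level with it; the furniture and walls round the work are solid. World frame = base frame: x ahead of the robot, y to its left, z up, the work surface at z = 0. Lengths are in m, angles in rad, forces in N, time in s.
With the tool pointing down it reaches from about 0.4 to 0.925 m from the base axis. Payload 3.4 kg.
Tool frame: the origin (TCP) lies midway between the tips of the shut fingers; the grasp point (between the pads) lies 19 mm behind it (tcp_to_grasp is the distance from the TCP to the grasp point, in m); z points along the fingers, y is the line along which they close (so a half turn about z gives the same grasp; the last joint's range is limited). The gripper opens to 85 mm and grips with 20 to 120 N. Pads are 22 mm wide; open, the fingers measure 114 mm over their backs; the gripper's body (76 mm by 85 mm) begins 54 mm behind the grasp point. The pads swing forward as they close: fully open they stand 13 mm farther back than shut.
Start: joints at [-1.274, 0.307, 1.506, -0, 1.328, -0.073], TCP at [0.208, -0.536, 0.231] pointing down, gripper open.
Joint ranges: [-3.12, 3.12], [-1.05, 2.28], [0.14, 2.33], [-1.42, 4.57], [0.1, 2.73], [-2.68, 2.68]. Speed limits (rad/s): [2.57, 2.57, 3.14, 3.14, 3.14, 3.14].

### API

Orientations are given as a unit quaternion [w, x, y, z].
In Python, from cell import observe, get_image, sign_off, recognise, spot_point, tcp_to_grasp gives the robot as it stands.
- The arm moves only by the tool apply_moves, never from a script. Its argument "steps" is a list of rows, each a list of 5 numbers: the closure, from -1 (fully open) to 1 (shut), then the shift along the tool's x, y, z in mm, then the turn about the tool's z in rad. In form: [[fingers, x, y, z, yaw], ...]. A call has 1 to 12 rows; each row is the pose to reach, as a shift and turn from the pose commanded when the call began, along the tool's axes at that moment; what a row does not reach only later rows make up. A row lasts 1/8 s, in which the tool goes at most 62.5 mm and 10.7 degrees, less where a joint would pass 70% of its speed; a pose out of reach is approached as far as the arm can. A call with a gripper value outside its range is refused whole. The fingers move at their own pace and stop on an object; "force" is the grip in N (left out, the last holds). Time passes only in rows, so rows that repeat a pose let the fingers close. It gives the time, the measured TCP pose, the force, the opening and the grip force at its end, in the units of the state.
- observe(): the state, without advancing time (a new reading comes with each control period).
- get_image(name): name is "scene" or "top"; returns a dict with "img" (400x640x3 uint8, red, green, blue), "vertical_fov" (degrees; the focal length in pixels is half the picture's height over the tangent of half this angle, whatever the lens; pixels are square), "cx", "cy" (the principal point, pixels), "extrinsics" (4x4, takes a point from camera to world coordinates). Camera axes: x right, y up, looking along -z (the intrinsics and any distortion apply to the point x, -y, -z); pixel columns grow to the right and rows downward; lengths in m; the calibration is good to about 2 mm. A picture is of the moment at which its call begins. There is no depth.
- sign_off(): hands the job in; it is judged then, once.
Trained networks look in a picture, given as the dict that the camera call returned (one of the last four; its "shot" number tells which), for a name from the list of things; names that differ only in an ending like _2 or _b are one class to them, and where a whole thing is asked for, a point or a joint stands for the part that bears it (a point fixed in the world has none). Each returns a list of dicts, best first, with "p" (0 to 1); they miss things now and then, are a little off and sometimes report something else, mostly with a low value. They report only what shows in the picture. A call takes as long as a camera call.
- recognise(picture, target): "at" ([x, y, z] in m, in the coordinates of the camera as it stood for that picture, good to about 4 mm: the middle of the surface that is visible of it).
- spot_point(picture, target): "at" ([x, y, z] in m, in the coordinates of the camera as it stood for that picture, good to about 4 mm: a listed point, or the origin of a listed thing).
The state is a dict: "time_s": time; "joint_pos": joint angles; "joint_vel": joint speeds; "joint_torque": joint torques, N m; "position": TCP position; "ee_rot": TCP orientation; "force": force on the tool from outside, world axes, zero at the start; "torque": the same for the moment, N m; "opening": finger opening in m; "finger_force": force on a finger pad.
Only numpy, scipy, OpenCV 4.12 (cv2) and the standard library are available. Lean on these libraries where they do the work, as an engineer would, in place of code of your own. Each camera call takes 0.05 s, during which the arm holds its last target. There are 200 camera calls.

### The job

Check off the parts of the gimbal kit in the order in which they are assembled: with the shut fingertips lightly press the yellow key in front of the tray that holds the bearing ring, then the key of the tray with the white hub, then the key of the tray with the green circuit board, each well past half way so that it stays down. Leave the key of the empty tray up and neither pick up nor shift any part or anything else on the bench; finish with the hand clear.

Things in the scene. Friction and masses are not known exactly. Their poses are not given: they have to be found in the camera images.
- ring_station: The kit station holding the bearing ring: fixed to the bench, 124 x 76 mm in plan. All four stations look alike: a black square tray at the back (its +x end, 76 x 76 mm outside, rim 18 mm above the bench, liner 6 mm above it) and a grey key housing 21 mm high at the front (its -x end, 48 mm deep), with one yellow key. A touch anywhere on it must stay under 25 N. Origin on the bench under the middle of the station; x points from the key to the tray, z up.
- ring_key_top (a point): Middle of the top of the yellow key of the station holding the bearing ring; moves with the key. The cap is 26 mm (station x) by 30 mm (station y); up, its top is 45 mm above the bench, 24 mm above its housing, and the red stem under the cap can be seen. It lies 38 mm from the station's origin toward -x of the station.
- ring_key (a joint): Travel of that key, m: 0 = up (at the start), 0.010 = fully down on a hard stop, its top 14 mm above the housing. Steady drag of 2 to 3 N; it stays where it is left, no spring returns it. Checked off when more than half way down (over 0.005). The yellow cap rides on a preloaded spring: from 4 N up it yields 0.5 mm per N, at most 5 mm, and comes back when let go (the key stays down).
- hub_station: The kit station holding the hub: fixed to the bench, 124 x 76 mm in plan. All four stations look alike: a black square tray at the back (its +x end, 76 x 76 mm outside, rim 18 mm above the bench, liner 6 mm above it) and a grey key housing 21 mm high at the front (its -x end, 48 mm deep), with one yellow key. A touch anywhere on it must stay under 25 N. Origin on the bench under the middle of the station; x points from the key to the tray, z up.
- hub_key_top (a point): Middle of the top of the yellow key of the station holding the hub; moves with the key. The cap is 26 mm (station x) by 30 mm (station y); up, its top is 45 mm above the bench, 24 mm above its housing, and the red stem under the cap can be seen. It lies 38 mm from the station's origin toward -x of the station.
- hub_key (a joint): Travel of that key, m: 0 = up (at the start), 0.010 = fully down on a hard stop, its top 14 mm above the housing. Steady drag of 2 to 3 N; it stays where it is left, no spring returns it. Checked off when more than half way down (over 0.005). The yellow cap rides on a preloaded spring: from 4 N up it yields 0.5 mm per N, at most 5 mm, and comes back when let go (the key stays down).
- board_station: The kit station holding the green circuit board: fixed to the bench, 124 x 76 mm in plan. All four stations look alike: a black square tray at the back (its +x end, 76 x 76 mm outside, rim 18 mm above the bench, liner 6 mm above it) and a grey key housing 21 mm high at the front (its -x end, 48 mm deep), with one yellow key. A touch anywhere on it must stay under 25 N. Origin on the bench under the middle of the station; x points from the key to the tray, z up.
- board_key_top (a point): Middle of the top of the yellow key of the station holding the green circuit board; moves with the key. The cap is 26 mm (station x) by 30 mm (station y); up, its top is 45 mm above the bench, 24 mm above its housing, and the red stem under the cap can be seen. It lies 38 mm from the station's origin toward -x of the station.
- board_key (a joint): Travel of that key, m: 0 = up (at the start), 0.010 = fully down on a hard stop, its top 14 mm above the housing. Steady drag of 2 to 3 N; it stays where it is left, no spring returns it. Checked off when more than half way down (over 0.005). The yellow cap rides on a preloaded spring: from 4 N up it yields 0.5 mm per N, at most 5 mm, and comes back when let go (the key stays down).
- empty_station: The kit station whose tray is empty: fixed to the bench, 124 x 76 mm in plan. All four stations look alike: a black square tray at the back (its +x end, 76 x 76 mm outside, rim 18 mm above the bench, liner 6 mm above it) and a grey key housing 21 mm high at the front (its -x end, 48 mm deep), with one yellow key. A touch anywhere on it must stay under 25 N. Origin on the bench under the middle of the station; x points from the key to the tray, z up.
- empty_key_top (a point): Middle of the top of the yellow key of the station whose tray is empty; moves with the key. The cap is 26 mm (station x) by 30 mm (station y); up, its top is 45 mm above the bench, 24 mm above its housing, and the red stem under the cap can be seen. It lies 38 mm from the station's origin toward -x of the station.
- empty_key (a joint): Travel of that key, m: 0 = up (at the start), 0.010 = fully down on a hard stop, its top 14 mm above the housing. Steady drag of 2 to 3 N; it stays where it is left, no spring returns it. Checked off when more than half way down (over 0.005). The yellow cap rides on a preloaded spring: from 4 N up it yields 0.5 mm per N, at most 5 mm, and comes back when let go (the key stays down).
- ring: Bearing ring, white, 60 mm outside and 28 mm inside, 10 mm high, lying loose in its tray; origin at the centre of its underside.
- hub: Trunnion hub, white, a 37 mm disc 8 mm thick with a 22 mm boss on it, 16 mm high in all, standing loose in its tray; origin at the centre of its underside.
- board: Small green circuit board, 30 x 42 mm, with a white connector, 9 mm high in all, lying loose in its tray; origin at the centre of its underside.
- pliers: Bystander: red pliers lying loose near the front edge of the bench, 76 x 150 x 14 mm; origin under the middle.
- red_driver: Bystander: screwdriver with dark blue and red handle lying loose near the front edge, 17 x 120 x 17 mm; origin under the middle.
- parts_box: Bystander: black parts box standing loose at the right, 100 x 130 x 37 mm; origin under the middle.
- cap_jar: Bystander: small clear jar standing loose behind the stations, 44 mm across, 29 mm high; origin under the middle.
- gimbal: Bystander: gimbal yoke under assembly, fixed at the left of the stations, 228 x 244 mm in plan, two columns up to 209 mm high; origin under the middle. Keep the arm clear of it.

How it is judged:
By the outcome, as a careful person would: the job done as asked, in the order asked, and still so for the second after the job is handed in, with the robot touching nothing.
It also fails if it takes over 51 s, if anything falls off the work surface, if the arm or the gripper's body presses on something with over 40 N, if the wrist force passes 120 N, or if a joint passes its speed limit or range.

## Working session

There is one attempt and no reset: what is moved stays moved. The work goes in short steps, Python scripts to look and compute and a tool call to move; the robot and the scene stay as the last step left them, time stands still between calls to the robot, and variables do not carry over. Pictures are saved under pics/ and viewed, at most 10 in all, crops included, and the job is handed in when it is done.

Besides the shell and the picture viewer there is one more tool, called after "Call:" by a JSON object that holds its "fn" and its "kwargs", one argument or row to a line. apply_moves: Moves the arm, as the interface text tells. Its arguments: {"type":"object","properties":{"steps":{"type":"array"},"force":{"type":"number"}},"required":["steps"]}

```bash
mkdir -p pics
cat > h.py <<'E'
import numpy as np, cv2
from cell import *
def w(pic,p): return (np.array(pic["extrinsics"])@np.r_[p,1])[:3]
E
python3 - <<'E'
from h import *
s=observe();print(s["time_s"],s["position"],s["ee_rot"],s["opening"])
for c in("scene","top"):
    p=get_image(c);cv2.imwrite(f"pics/{c}0.png",p["img"][:,:,::-1])
    for t in("ring","hub","board","ring_station","ring_key_top","hub_key_top","board_key_top","empty_key_top"):
        print(c,t,[(round(d["p"],2),w(p,d["at"]).round(3).tolist()) for d in spot_point(p,t)[:5]])
E
```

```text
0.0 [ 0.20756902 -0.53546137  0.23035876] [-1.05327549e-03  9.82954976e-01  1.83843384e-01 -1.22868267e-04] 0.08552071851608319
scene ring [(0.46, [0.593, -0.127, 0.01]), (0.4, [0.534, -0.126, 0.044])]
scene hub [(0.62, [0.603, 0.026, 0.004])]
scene board []
scene ring_station [(0.8, [0.573, -0.122, 0.001])]
scene ring_key_top [(0.43, [0.533, -0.127, 0.045])]
scene hub_key_top [(0.59, [0.542, 0.022, 0.047]), (0.26, [0.601, 0.026, 0.006])]
scene board_key_top []
scene empty_key_top [(0.45, [0.558, 0.193, 0.047]), (0.45, [0.602, 0.024, 0.003])]
top ring [(0.71, [0.595, -0.123, 0.011])]
top hub [(0.49, [0.604, 0.02, 0.006])]
top board [(0.67, [0.514, -0.287, 0.005])]
top ring_station [(0.85, [0.571, -0.126, 0.002])]
top ring_key_top [(0.57, [0.532, -0.128, 0.043])]
top hub_key_top [(0.49, [0.548, 0.017, 0.043])]
top board_key_top [(0.49, [0.459, -0.277, 0.045])]
top empty_key_top [(0.53, [0.56, 0.19, 0.049])]
```

View pics/scene0.png

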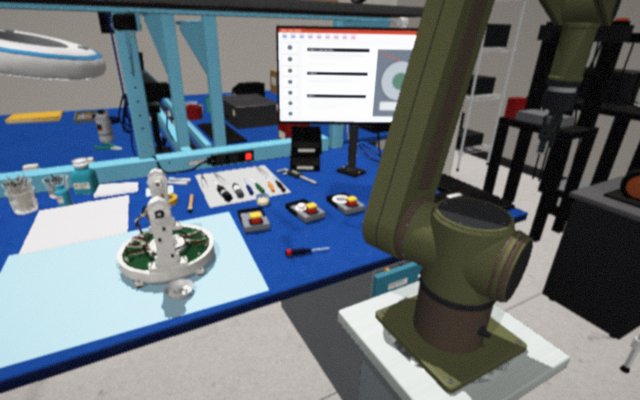

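View pics/top0.png

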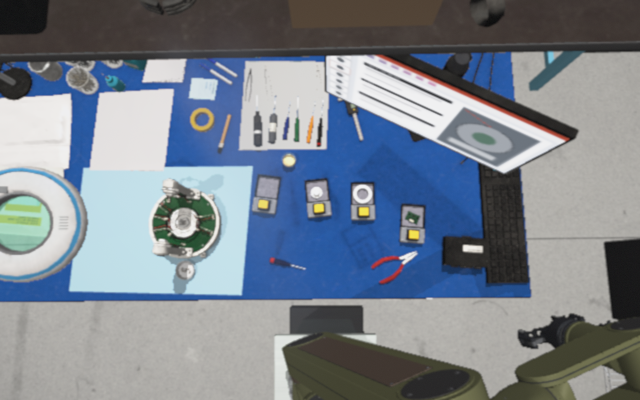

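The four stations run left to right as empty, hub, ring, board. In the top view their yellow keys are at about (263,204), (319,208), (363,212) and (413,236). I'll check these positions against the colour blobs.

Run:
```python
from h import *
p=get_image("top");print([k for k in p if k!="img"],np.array(p["extrinsics"]).round(3).tolist(),{k:p[k] for k in p if k not in("img","extrinsics")})
h=cv2.cvtColor(p["img"],cv2.COLOR_RGB2HSV)
m=cv2.inRange(h,(20,140,120),(35,255,255));m[:,:250]=0;m[:190]=0;m[260:]=0
n,l,st,c=cv2.connectedComponentsWithStats(m)
f=200/np.tan(np.radians(p["vertical_fov"]/2));E=np.array(p["extrinsics"])
for i in range(1,n):
    if st[i,4]<15: continue
    u=cv2.undistortPoints(np.array([[c[i]]]),np.array([[f,0,p["cx"]],[0,f,p["cy"]],[0,0,1]]),np.array(p.get("distortion",[0,0,0,0.])))[0,0]
    d=E[:3,:3]@[u[0],-u[1],-1];o=E[:3,3];print(c[i].round(1),st[i,4],(o+d*(0.043-o[2])/d[2]).round(4))
```

```text
['vertical_fov', 'cx', 'cy', 'extrinsics', 'shot'] [[-0.01, 0.989, -0.145, 0.366], [-1.0, -0.013, -0.019, -0.011], [-0.021, 0.145, 0.989, 1.313], [0.0, 0.0, 0.0, 1.0]] {'vertical_fov': 52.51758409062642, 'cx': 318.99125625667983, 'cy': 205.70192516525128, 'shot': 3}
[263.2 205.5] 22 [0.556  0.1909 0.043 ]
[318.5 208. ] 83 [0.5459 0.0153 0.043 ]
[363.5 211.1] 86 [ 0.5341 -0.1266  0.043 ]
[413.2 234.2] 86 [ 0.4594 -0.2796  0.043 ]
```

Call:
{"fn": "apply_moves", "kwargs": {
  "steps": [
    [1,0,0,0,0],
    [1,0,0,0,0]
  ],
  "force": 20
}}

```text
time_s: 1.2
position: [0.2078, -0.5361, 0.2313]
ee_rot: [0.0, 0.983, 0.184, -0.0]
force: [0.1, -0.2, 0.2]
opening: 0.0516
finger_force: 0.0
```

Call:
{"fn": "apply_moves", "kwargs": {
  "steps": [
    [1,45,-26,0,0.03],
    [1,90,-53,0,0.06],
    [1,135,-79,0,0.1],
    [1,180,-105,0,0.15],
    [1,226,-132,0,0.2],
    [1,271,-158,0,0.25],
    [1,316,-185,20,0.3],
    [1,361,-211,50,0.37],
    [1,406,-237,80,0.37],
    [1,451,-264,110,0.37],
    [1,451,-264,130,0.37],
    [1,451,-264,130,0.37]
  ]
}}

```text
time_s: 2.7
position: [0.5318, -0.1258, 0.0996]
ee_rot: [-0.001, 1.0, 0.001, -0.002]
force: [-0.2, 0.8, 0.2]
opening: 0.0001
finger_force: 0.0
```

Call:
{"fn": "apply_moves", "kwargs": {
  "steps": [
    [1,0,0,0,0],
    [1,0,0,0,0],
    [1,0,0,0,0],
    [1,0,0,0,0]
  ]
}}

```text
time_s: 3.2
position: [0.533, -0.1275, 0.1019]
ee_rot: [0.0, 1.0, -0.0, 0.001]
force: [-0.0, 0.4, 0.1]
opening: 0.0002
finger_force: 0.0
```

Run:
```python
from h import *
s=observe();print(s["time_s"],s["position"],s["ee_rot"],s["force"],s["opening"])
p=get_image("top");cv2.imwrite("pics/top1.png",cv2.resize(p["img"][120:280,240:480,::-1],None,fx=3,fy=3,interpolation=cv2.INTER_CUBIC))
```

```text
3.2 [ 0.53301698 -0.12746722  0.10191377] [ 1.58488800e-04  9.99999722e-01 -4.95225936e-04  5.34691686e-04] [-0.00530681  0.42252345  0.10462232] 0.00015178961088588064
```

View pics/top1.png

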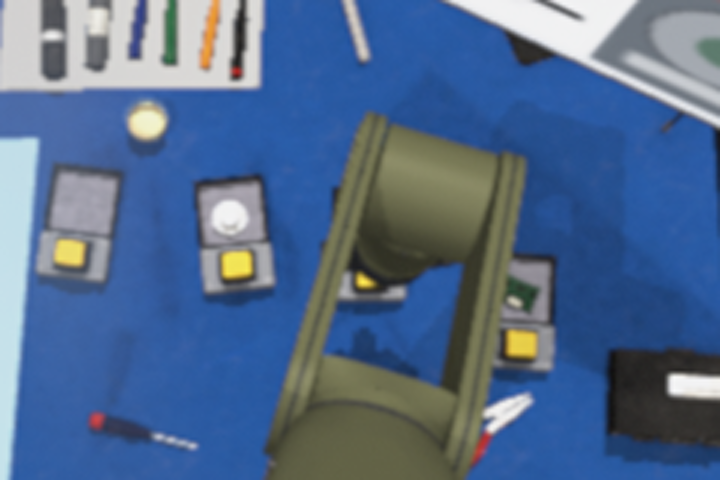

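The hand is over the ring key, with the hub key at about (237,265) and the board key at about (521,344) in the crop. I'll come down slowly.

Call:
{"fn": "apply_moves", "kwargs": {
  "steps": [
    [1,0,0,20,0],
    [1,0,0,40,0],
    [1,0,0,50,0],
    [1,0,0,53,0],
    [1,0,0,55,0],
    [1,0,0,57,0],
    [1,0,0,59,0],
    [1,0,0,61,0],
    [1,0,0,63,0],
    [1,0,0,65,0],
    [1,0,0,66,0],
    [1,0,0,66,0]
  ]
}}

```text
time_s: 4.75
position: [0.5329, -0.127, 0.0352]
ee_rot: [-0.0, 1.0, -0.0, -0.0]
force: [0.6, -0.5, 1.4]
opening: 0.0001
finger_force: 0.6
```

Call:
{"fn": "apply_moves", "kwargs": {
  "steps": [
    [1,0,0,1,0],
    [1,0,0,2,0],
    [1,0,0,2,0]
  ]
}}

```text
time_s: 5.12
position: [0.5329, -0.127, 0.0337]
ee_rot: [0.0, 1.0, -0.0, 0.0]
force: [-1.0, -0.6, 6.6]
opening: 0.0002
finger_force: 3.2
```

Call:
{"fn": "apply_moves", "kwargs": {
  "steps": [
    [1,0,0,-20,0],
    [1,0,0,-50,0],
    [1,0,0,-66,0],
    [1,3,-35,-66,0],
    [1,6,-70,-66,0],
    [1,10,-105,-66,0],
    [1,13,-143,-66,0],
    [1,13,-143,-66,0],
    [1,13,-143,-66,0],
    [1,13,-143,-66,0],
    [1,13,-143,-66,0]
  ]
}}

```text
time_s: 6.5
position: [0.5458, 0.0151, 0.0992]
ee_rot: [0.0, 1.0, -0.001, -0.0]
force: [-0.4, 0.1, -1.0]
opening: 0.0003
finger_force: 0.0
```

Run:
```python
from h import *
s=observe();print(s["time_s"],s["position"],s["force"])
p=get_image("top");cv2.imwrite("pics/top2.png",cv2.resize(p["img"][120:280,240:480,::-1],None,fx=3,fy=3,interpolation=cv2.INTER_CUBIC))
```

```text
6.5 [0.54584091 0.01505742 0.09924089] [-0.44355587  0.08753882 -0.97949474]
```

View pics/top2.png

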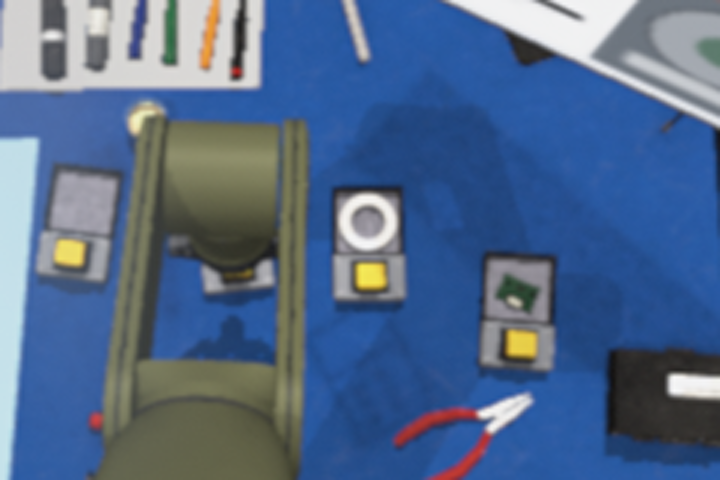

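The ring key at (370,276) has dropped and its stem no longer shows; the ring at (368,222) hasn't moved. The hand is now over the hub key.

Call:
{"fn": "apply_moves", "kwargs": {
  "steps": [
    [1,0,0,20,0],
    [1,0,0,38,0],
    [1,0,0,48,0],
    [1,0,0,51,0],
    [1,0,0,53,0],
    [1,0,0,55,0],
    [1,0,0,57,0],
    [1,0,0,59,0],
    [1,0,0,61,0],
    [1,0,0,63,0],
    [1,0,0,65,0],
    [1,0,0,66,0]
  ]
}}

```text
time_s: 8.05
position: [0.5464, 0.016, 0.0336]
ee_rot: [0.0, 1.0, -0.0, 0.0]
force: [0.7, -1.3, 6.6]
opening: 0.0
finger_force: 3.3
```

Call:
{"fn": "apply_moves", "kwargs": {
  "steps": [
    [1,0,0,0,0],
    [1,0,0,0,0]
  ]
}}

```text
time_s: 8.3
position: [0.5465, 0.016, 0.0338]
ee_rot: [0.0, 1.0, -0.0, 0.001]
force: [0.7, -1.0, 5.6]
opening: 0.0
finger_force: 3.1
```

Call:
{"fn": "apply_moves", "kwargs": {
  "steps": [
    [1,0,0,-20,0],
    [1,0,0,-50,0],
    [1,0,0,-66,0],
    [1,-15,50,-66,0],
    [1,-30,100,-66,0],
    [1,-44,150,-66,0],
    [1,-59,200,-66,0],
    [1,-74,250,-66,0],
    [1,-87,295,-66,0],
    [1,-87,295,-66,0],
    [1,-87,295,-66,0],
    [1,-87,295,-66,0]
  ]
}}

```text
time_s: 9.8
position: [0.4587, -0.2774, 0.099]
ee_rot: [-0.001, 1.0, 0.001, -0.0]
force: [-0.1, 0.4, 0.5]
opening: 0.0003
finger_force: 0.0
```

Call:
{"fn": "apply_moves", "kwargs": {
  "steps": [
    [1,0,0,0,0],
    [1,0,0,0,0],
    [1,0,0,0,0]
  ]
}}

```text
time_s: 10.18
position: [0.459, -0.2785, 0.0994]
ee_rot: [0.0, 1.0, 0.0, -0.0]
force: [-0.3, -0.0, 0.1]
opening: 0.0001
finger_force: 0.0
```

Run:
```python
from h import *
s=observe();print(s["time_s"],s["position"],s["force"])
p=get_image("top");cv2.imwrite("pics/top3.png",cv2.resize(p["img"][120:280,240:480,::-1],None,fx=3,fy=3,interpolation=cv2.INTER_CUBIC))
```

```text
10.175 [ 0.45904894 -0.27852857  0.0993632 ] [-0.29895067 -0.03349708  0.06243771]
```

View pics/top3.png

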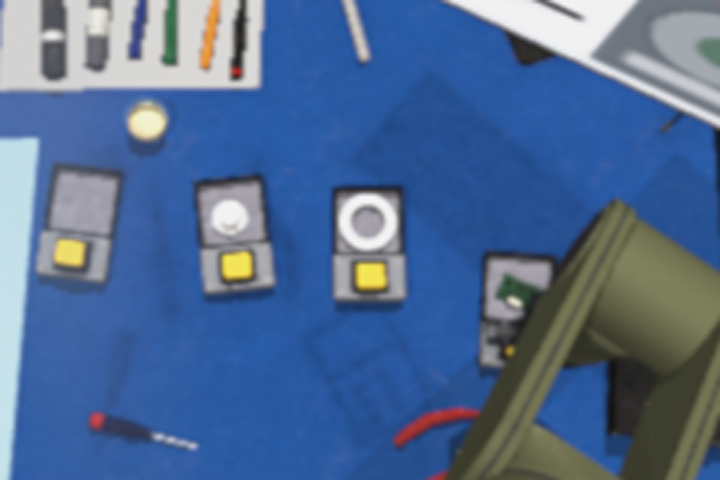

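The hub key (237,266) and ring key (370,276) are down with their parts undisturbed, and the hand is above the board key at (510,350).

Call:
{"fn": "apply_moves", "kwargs": {
  "steps": [
    [1,0,0,20,0],
    [1,0,0,38,0],
    [1,0,0,48,0],
    [1,0,0,51,0],
    [1,0,0,53,0],
    [1,0,0,55,0],
    [1,0,0,57,0],
    [1,0,0,59,0],
    [1,0,0,61,0],
    [1,0,0,63,0],
    [1,0,0,65,0],
    [1,0,0,66,0]
  ]
}}

```text
time_s: 11.72
position: [0.4593, -0.2793, 0.0336]
ee_rot: [0.0, 1.0, -0.0, 0.0]
force: [-0.8, 0.3, 6.7]
opening: -0.0002
finger_force: 3.3
```

Call:
{"fn": "apply_moves", "kwargs": {
  "steps": [
    [1,0,0,0,0],
    [1,0,0,0,0]
  ]
}}

```text
time_s: 11.98
position: [0.4593, -0.2793, 0.0338]
ee_rot: [0.0, 1.0, -0.0, 0.0]
force: [-0.5, -0.1, 6.4]
opening: 0.0001
finger_force: 3.1
```

Call:
{"fn": "apply_moves", "kwargs": {
  "steps": [
    [1,0,0,-20,0],
    [1,0,0,-50,0],
    [1,0,0,-100,0],
    [1,0,0,-150,0],
    [1,-40,40,-180,0],
    [1,-80,80,-180,0],
    [1,-120,120,-180,0],
    [1,-150,160,-180,0],
    [1,-150,200,-180,0],
    [1,-150,200,-180,0],
    [1,-150,200,-180,0],
    [1,-150,200,-180,0]
  ]
}}

```text
time_s: 13.48
position: [0.3089, -0.4773, 0.2129]
ee_rot: [-0.001, 1.0, 0.0, -0.0]
force: [-0.5, 0.2, 0.7]
opening: -0.0
finger_force: 0.0
```

Run:
```python
from h import *
s=observe();print(s["time_s"],s["position"],s["force"])
p=get_image("top");cv2.imwrite("pics/top4.png",cv2.resize(p["img"][120:280,240:480,::-1],None,fx=3,fy=3,interpolation=cv2.INTER_CUBIC))
```

```text
13.475 [ 0.30887273 -0.47729556  0.21289734] [-0.45345574  0.17078842  0.70693858]
```

View pics/top4.png

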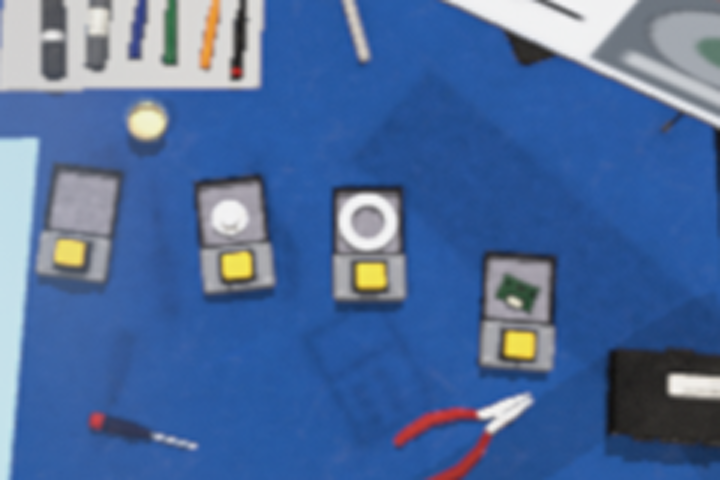

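The keys at (237,266), (370,276) and (518,345) are down. The empty tray's key at (70,253) was never touched, the parts haven't shifted and the hand is clear.

Call:
{"fn": "apply_moves", "kwargs": {
  "steps": [
    [1,0,0,0,0],
    [1,0,0,0,0],
    [1,0,0,0,0]
  ]
}}

```text
time_s: 13.9
position: [0.309, -0.4788, 0.2134]
ee_rot: [0.0, 1.0, 0.0, 0.0]
force: [0.0, -0.1, -1.5]
opening: 0.0003
finger_force: 0.0
```

```bash
python3 -c "
from cell import *
print(sign_off())"
```

```text
the job is handed in; nothing more can be done
None
```

I pressed the ring, hub and board keys to their stops in that order, at under 7 N measured, left the empty tray's key up and the parts where they were, and handed the job in at about 14 s with the hand clear.

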